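# Raise the camera column into its dock

## Robot

A 7-joint arm with a two-finger parallel gripper is mounted at the origin on a cart in front of the work surface, level with it; the furniture and walls round the work are solid. World frame = base frame: x ahead of the robot, y to its left, z up, the work surface at z = 0. Lengths are in mm, angles in rad, forces in N, time in s.
With the tool pointing down it reaches from about 425 to 925 mm from the base axis. Payload 6.8 kg.
Tool frame: the origin (TCP) lies on the front face of the gripper's body, between the roots of the fingers; the fingertips stand 73 mm ahead of it and the grasp point (between the pads) lies 54 mm ahead of it (arm.tip_reach is the distance from the TCP to the fingertips, in mm); x points along the fingers, y is the direction in which the jaws open and shut, and the axes are right-handed (so a half turn about x gives the same grasp; the last joint's range is limited). The gripper opens to 85 mm and grips with 20 to 120 N. Pads are 22 mm wide; open, the fingers measure 114 mm over their backs; the gripper's body (76 mm by 85 mm) begins 54 mm behind the grasp point. The pads swing forward as they close: fully open they stand 13 mm farther back than shut.
Start: joints at [1.13, 0.477, 0.022, 1.555, -0.011, 1.109, -0.083], TCP at [220.524, -637.977, 303.908] pointing down, gripper open.
Joint ranges: [-2.96, 2.96], [-0.34, 2.1], [-1.41, 1.46], [0.24, 2.44], [-1.37, 4.51], [0.17, 1.92], [-2.96, 2.96]. Speed limits (rad/s): [2.39, 2.39, 3.14, 3.14, 3.14, 3.14, 3.14].

## Interface

Orientations are given as a rotation vector (axis times angle).
In Python, from cell import arm, imaging gives the robot as it stands.
- The arm moves only by the tool send_rows, never from a script. Its arguments are lists of equal length, an entry for each row: "hand": the closure, from 0 (fully open) to 1 (shut); "translation": the shift along the tool's x, y, z in m, a list of three; "angular": the turn, a rotation vector about the tool's x, y, z in rad, a list of three. In form: {"hand": [hand, ...], "translation": [[tx, ty, tz], ...], "angular": [[ax, ay, az], ...]}. A call has 1 to 20 rows; each row shifts and turns the commanded pose from where the row before left it, along the tool's axes as they then stand; what a row does not reach is not made up. A row lasts 1/10 s, in which the tool goes at most 50 mm and 8.59 degrees, less where a joint would pass 70% of its speed; a pose out of reach is approached as far as the arm can. A call is refused whole if a number of a shift passes 0.05 or a number of a turn 0.15, either way. A call with a gripper value outside its range is refused whole. The fingers move at their own pace and stop on an object; "force" is the grip in N (left out, the last holds). Time passes only in rows, so rows that do not move let the fingers close. It gives the time, the measured TCP pose, the force and the opening at its end, in the units of the state.
- arm.sense(): the state, without advancing time (a new reading comes with each control period).
- imaging.capture(name): name is "side" or "top" or "wrist"; returns the picture (400x640x3 uint8, red, green, blue); there is no depth.
- imaging.get_calibration(name): a dict with "vertical_fov" (degrees; the focal length in pixels is half the picture's height over the tangent of half this angle, whatever the lens; pixels are square), "cx", "cy" (the principal point, pixels), "extrinsics" (4x4, takes a point from world to camera coordinates). Camera axes: x right, y down, z forward; pixel columns grow to the right and rows downward; lengths in mm; the calibration is good to about 2 mm. A picture is of the moment at which its call begins: read the wrist's pose just before it. get_calibration takes no time and is no camera call; for the wrist camera it gives the pose at the moment of the call.
- arm.sign_off(): hands the job in, once; it reports no verdict.
The state is a dict: "time_s": time; "qpos": joint angles; "qd": joint speeds; "tau": joint torques, N m; "position": TCP position; "tool_rot": TCP orientation; "force": force on the tool from outside, world axes, zero at the start; "torque": the same for the moment, N m; "width": finger opening in mm.
Only numpy, scipy, OpenCV 4.12 (cv2) and the standard library are available. Lean on these libraries where they do the work, as an engineer would, in place of code of your own. Each camera call takes 0.05 s, during which the arm holds its last target. There are 200 camera calls.

## Task

The inspection camera's column is lying on the bench. Slide it, still lying, into the mouth of the dock until its barrel foot is fully home against the heel wall, then lift the knob end so that the column pivots up on its foot and snaps upright behind the two spring rollers of the dock's clip; let go and leave it standing there. Keep the foot down at the bench all the time (never carry it in the air), press gently, only as hard as the clip needs, and leave the other things on the bench alone.

Things in the scene. Friction and masses are not known exactly. Their poses are not given: they have to be found in the camera images.
- column: Column lying on the bench, 196 mm long, about 300 g: bare aluminium tube 24 mm across, a black barrel foot at one end (cross cylinder 36 mm in diameter, 36 mm wide, axis across the tube), a black ball knob at the other. Origin: the barrel's centre, 18 mm above the bench. +x runs along the tube to the knob (level now, up when upright); y is the barrel's axis. Round foot: it falls if released outside the clip.
- column_knob (a point): Centre of the column's ball knob (36 mm in diameter), 160 mm from the column's origin along its +x. Pinched between two fingers the ball lets the column swing under them. As the tube meets the clip's rollers, a push at the knob also tends to kick the foot away from the heel wall: press down on it by some 5 to 10 N meanwhile.
- column_grip (a point): Point on the tube's axis 106 mm from the column's origin, on the bare tube (bare from 26 to 136 mm); the balance point is about 45 mm from the origin. The clip's rollers take the tube here.
- dock: Dock fixed to the bench: heel wall, two low cheeks before it, a tower 145 mm high and 60 mm wide behind it. Origin on the bench at the middle of the heel wall's front face; +x points back into the dock, z up. The column comes from -x. Heel wall 26 mm high, face at x = 0. With the foot home the barrel's centre is at x = -18, y = 0, z = 18 mm and the column turns about that point.
- dock_mouth (a point): Middle of the mouth between the cheeks, on the bench, at x = -65 mm of the dock; axes as the dock's. The cheeks are 16 mm high, 8 mm thick; about 62 mm apart here, they close to 41 mm apart at x = -38 mm and run straight on to the heel wall. The floor between them is the bench.
- dock_clip (a point): Middle between the clip's two black rollers (10 mm in diameter, upright, 113 to 135 mm above the bench), at x = -28, y = 0, z = 124 mm of the dock; axes as the dock's. They spin freely; springs press them inwards to y = +-12.5 mm. The tube, pushed to +x, meets them leaning about 12 degrees, spreads them and snaps home on a rest pad behind (about 5 to 10 N at the knob). Home, the knob's centre is at x = -18, z = 178 mm.
- solder_spool: Bystander: spool of wire, 58 mm in diameter, 45 mm high, standing.
- amber_tape: Bystander: roll of amber tape, 48 mm in diameter, 19 mm high.
- flush_cutters: Bystander: cutters with red handles, 133 mm long, 13 mm high, lying.
- jar_flux: Bystander: white screw jar, 54 mm in diameter, 50 mm high.
- screwdriver_blue: Bystander: screwdriver with a blue handle, 139 mm long, lying.

How it is judged:
By the outcome, as a careful person would: the job done as asked, in the order asked, and still so for the second after the job is handed in, with the robot touching nothing.
It also fails if it takes over 64 s, if anything falls off the work surface, if the arm or the gripper's body presses on something with over 40 N, if the wrist force passes 120 N, or if a joint passes its speed limit or range.

## Working session

There is one attempt and no reset: what is moved stays moved. The work goes in short steps, Python scripts to look and compute and a tool call to move; the robot and the scene stay as the last step left them, time stands still between calls to the robot, and variables do not carry over. Pictures are saved under pics/ and viewed, about 8 in all and at most 12, crops included, and the job is handed in when it is done.

Besides the shell and the picture viewer there is one more tool, called after ">>>" as name(argument=value, ...), one argument or row to a line, values as JSON. send_rows: Moves the arm, as the interface text tells. Its arguments: {"type":"object","properties":{"hand":{"type":"array"},"translation":{"type":"array"},"angular":{"type":"array"},"force":{"type":"number"}},"required":["hand","translation","angular"]}

```bash
ls; mkdir -p pics
python3 - <<'E'
from cell import arm, imaging
import cv2
print(arm.sense())
for n in("top","side"):
    c=imaging.get_calibration(n);print(n,c)
    im=imaging.capture(n);cv2.imwrite(f"pics/{n}0.png",im[:,:,::-1])
E
```

```text
pics
{'time_s': 0.0, 'qpos': array([ 1.12992168,  0.47777339,  0.02234319,  1.55645245, -0.01147685,
        1.10932305, -0.0831243 ]), 'qd': array([ 0.00058657,  0.00063988, -0.00087013, -0.00057404, -0.00133739,
        0.00036922,  0.00105116]), 'tau': array([-8.50591005e-04, -5.96467602e+01,  1.60715651e+00, -2.81198841e+01,
        1.23611200e-02,  9.38104960e-03,  4.09365998e-05]), 'position': array([ 220.33532964, -637.53247149,  302.94317004]), 'tool_rot': array([ 2.0413555 ,  0.34474167, -2.0423018 ]), 'force': array([-0.28619256, -0.64987115, -0.24112725]), 'torque': array([-0.00049072, -0.00198772, -0.00563456]), 'width': 85.46353977313916}
top {'vertical_fov': 54.86664784910203, 'cx': 319.6271007838289, 'cy': 197.46462898428305, 'extrinsics': array([[-1.93076825e-02, -9.99411110e-01,  2.83662948e-02,
         1.28380385e+00],
       [-9.93995958e-01,  1.61314254e-02, -1.08221132e-01,
         5.60083125e+02],
       [ 1.07699813e-01, -3.02854817e-02, -9.93722064e-01,
         1.03274410e+03],
       [ 0.00000000e+00,  0.00000000e+00,  0.00000000e+00,
         1.00000000e+00]])}
side {'vertical_fov': 56.22346060705833, 'cx': 325.58431316188114, 'cy': 200.6544962664859, 'extrinsics': array([[-9.99754323e-01, -2.02152280e-02, -9.09053946e-03,
         5.53726394e+02],
       [-4.66809910e-03,  5.92960007e-01, -8.05218380e-01,
         7.70648115e+01],
       [ 2.16679994e-02, -8.04978121e-01, -5.92908697e-01,
         1.00982841e+03],
       [ 0.00000000e+00,  0.00000000e+00,  0.00000000e+00,
         1.00000000e+00]])}
```

View pics/top0.png

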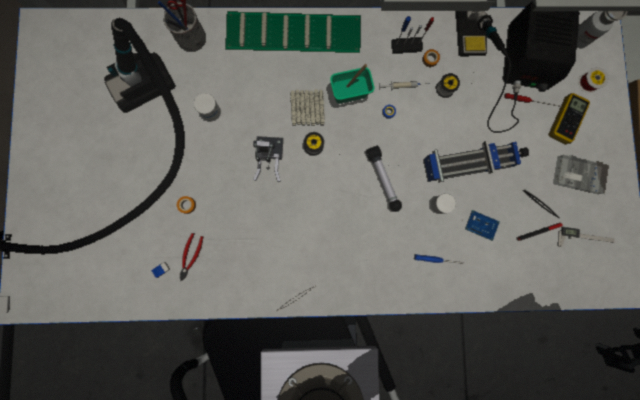

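View pics/side0.png

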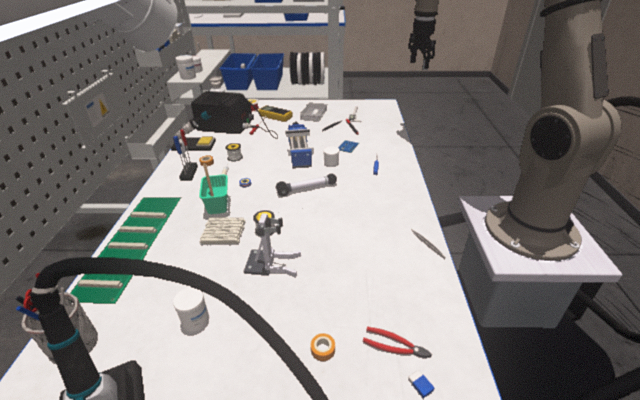

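The top view shows the column's foot at about (375,153) and its knob at (395,206). The dock's tower is at (266,150), with the cheeks opening toward the robot at (257,178) and (278,178). The spool is at (313,143). The side view agrees.

```bash
cat > h.py <<'E'
import numpy as np, cv2
from cell import arm, imaging
from scipy.spatial.transform import Rotation as R
def cal(n): 
    c=imaging.get_calibration(n); f=200/np.tan(np.radians(c["vertical_fov"]/2)); return f,c["cx"],c["cy"],np.array(c["extrinsics"])
def ray(c,u,v):
    f,cx,cy,E=c; Rm=E[:3,:3]; return -Rm.T@E[:3,3], Rm.T@np.array([(u-cx)/f,(v-cy)/f,1])
def onz(c,u,v,z):
    o,d=ray(c,u,v); return o+d*(z-o[2])/d[2]
def proj(c,p):
    f,cx,cy,E=c; q=E[:3,:3]@np.asarray(p,float)+E[:3,3]; return np.array([f*q[0]/q[2]+cx,f*q[1]/q[2]+cy])
E
python3 - <<'E'
from h import *
t=cal("top"); np.set_printoptions(precision=1,suppress=True)
for n,u,v,z in[("foot",375,153,18),("knob",395,206,18),("ckL",257,180,16),("ckR",278,180,16),("tower",266,143,145),("dockback",266,160,0),("spool",313,143,45),("jar",445,204,50),("jar2",205,106,50),("blue",425,259,10)]: print(n,onz(t,u,v,z))
s=arm.sense(); print(R.from_rotvec(s["tool_rot"]).as_matrix())
f,cx,cy,E=cal("wrist"); Rt=R.from_rotvec(s["tool_rot"]).as_matrix()
print("cam in tool",Rt.T@(-E[:3,:3].T@E[:3,3]-s["position"]),"\n",Rt.T@E[:3,:3].T,f)
im=cv2.imread("pics/top0.png"); a=cv2.resize(im[120:220,235:435],None,fx=4,fy=4,interpolation=cv2.INTER_CUBIC)
cv2.imwrite("pics/topc.png",a)
E
```

```text
foot [ 685.8 -168.7   18. ]
knob [ 533.9 -219.7   18. ]
ckL [613.6 165.2  16. ]
ckR [612.7 106.6  16. ]
tower [686.1 125.7 145. ]
dockback [673.5 141.6   0. ]
spool [710.    7.2  45. ]
jar [ 534.4 -349.9   50. ]
jar2 [816.5 303.   50. ]
blue [ 385.1 -299.6   10. ]
[[-0.   0.3 -0.9]
 [ 0.  -0.9 -0.3]
 [-1.  -0.   0. ]]
cam in tool [-70.2  -0.1 -79.7] 
 [[-0.  -0.3  0.9]
 [ 1.  -0.  -0. ]
 [ 0.   0.9  0.3]] 326.23162938845013
```

View pics/topc.png

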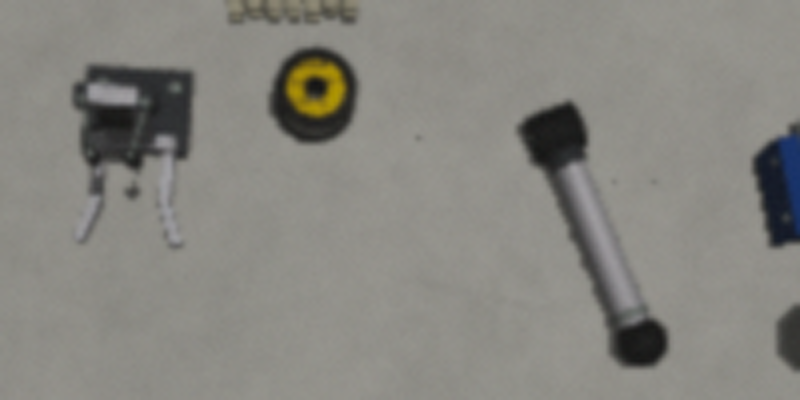

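The crop shows the barrel foot at the upper end (about 373,153) and the knob at (395,206), 160 mm apart as expected. I'll move to a vantage point between the column and the dock for a wrist view.

>>> send_rows(
  hand=[0,0,0,0,0,0,0,0,0,0,0,0,0,0,0,0,0,0,0,0],
  translation=[
    [0,-0.022,-0.027],
    [0,-0.022,-0.027],
    [0,-0.022,-0.027],
    [0,-0.022,-0.027],
    [0,-0.022,-0.027],
    [0,-0.022,-0.027],
    [0,-0.022,-0.027],
    [0,-0.022,-0.027],
    [0,-0.022,-0.027],
    [0,-0.022,-0.027],
    [0,-0.022,-0.027],
    [0,-0.022,-0.027],
    [0,-0.022,-0.027],
    [0,-0.022,-0.027],
    [0,-0.022,-0.027],
    [0,-0.022,-0.027],
    [0,-0.022,-0.027],
    [0,-0.022,-0.027],
    [0,-0.022,-0.027],
    [0,0,0],
  ],
  angular=[
    [0,0,0],
    [0,0,0],
    [0,0,0],
    [0,0,0],
    [0,0,0],
    [0,0,0],
    [0,0,0],
    [0,0,0],
    [0,0,0],
    [0,0,0],
    [0,0,0],
    [0,0,0],
    [0,0,0],
    [0,0,0],
    [0,0,0],
    [0,0,0],
    [0,0,0],
    [0,0,0],
    [0,0,0],
    [0,0,0],
  ],
  force=30,
)

```text
time_s: 2.1
position: [570.6, -69.5, 303.7]
tool_rot: [2.039, 0.353, -2.036]
force: [-0.4, -0.1, -0.5]
width: 85.2
```

Run:
```python
from h import *
import pickle
s=arm.sense();c=cal("wrist");im=imaging.capture("wrist")[:,:,::-1]
print(s["position"],s["qd"].max(),s["force"])
pickle.dump((s,c),open("w1.pkl","wb"));cv2.imwrite("pics/w1.png",im)
```

```text
[570.62787242 -69.48447173 303.69474243] 0.058289636372886214 [-0.44015068 -0.11554409 -0.50954665]
```

View pics/w1.png

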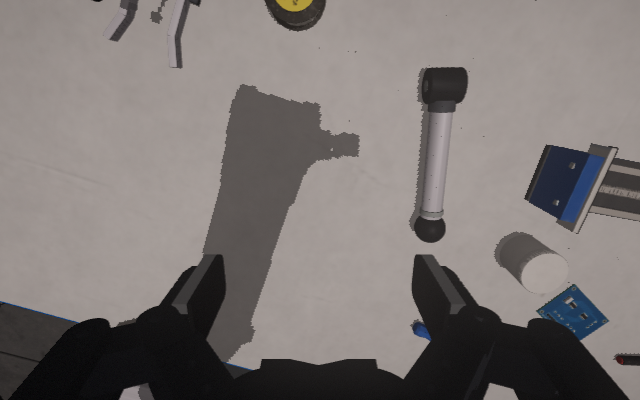

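The wrist view shows the foot at about (445,88), the knob at (430,228) and the cheek tips at the upper left. The dock is cut off, so I'll shift to see it from above while measuring the column.

>>> send_rows(
  hand=[0,0,0,0,0],
  translation=[
    [0,-0.035,-0.025],
    [0,-0.035,-0.025],
    [0,-0.035,-0.025],
    [0,-0.035,-0.025],
    [0,0,0],
  ],
  angular=[
    [0,0,0],
    [0,0,0],
    [0,0,0],
    [0,0,0],
    [0,0,0],
  ],
)

```text
time_s: 2.65
position: [617.5, 96.3, 303.7]
tool_rot: [2.039, 0.355, -2.037]
force: [-0.4, 0.6, -0.5]
width: 85.4
```

Run:
```python
from h import *
import pickle
np.set_printoptions(precision=1,suppress=True)
s,c=pickle.load(open("w1.pkl","rb")); im=cv2.imread("pics/w1.png")
g=im.max(2)
m=((g<75)).astype(np.uint8); m[:, :400]=0; m[:,490:]=0; m[245:]=0
n,l,st,ce=cv2.connectedComponentsWithStats(m)
for i in range(1,n):
    if st[i,4]>100: print(st[i],ce[i],onz(c,*ce[i],18))
# tube
t=((g>100)).astype(np.uint8)
for v in(120,150,180,205):
    r=g[v,405:470]; print(v,r.tolist())
s=arm.sense();c=cal("wrist");im=imaging.capture("wrist")[:,:,::-1]
print(s["position"])
pickle.dump((s,c),open("w2.pkl","wb"));cv2.imwrite("pics/w2.png",im)
```

```text
[ 421   67   46   46 1758] [443.2  87.9] [ 686.3 -165.2   18. ]
[414 216  31  27 620] [429.1 229.1] [ 536.  -220.8   18. ]
120 [164, 164, 164, 164, 164, 165, 165, 165, 165, 165, 165, 165, 164, 165, 165, 165, 153, 96, 96, 96, 96, 96, 94, 86, 77, 89, 98, 107, 114, 120, 128, 134, 141, 147, 153, 160, 164, 169, 173, 177, 172, 165, 161, 156, 154, 145, 142, 159, 166, 165, 167, 166, 166, 165, 165, 165, 165, 165, 164, 164, 165, 165, 165, 164, 165]
150 [166, 165, 165, 165, 165, 164, 165, 165, 165, 164, 165, 164, 165, 154, 96, 94, 95, 94, 95, 94, 92, 80, 87, 97, 109, 118, 124, 131, 138, 144, 151, 157, 163, 168, 172, 173, 174, 169, 161, 157, 156, 153, 142, 142, 164, 165, 164, 165, 164, 164, 164, 164, 164, 164, 164, 165, 165, 165, 165, 165, 166, 166, 166, 166, 165]
180 [167, 166, 166, 166, 165, 165, 165, 165, 164, 165, 165, 164, 152, 95, 96, 94, 95, 94, 87, 83, 97, 109, 119, 127, 134, 139, 146, 153, 160, 166, 168, 169, 169, 170, 163, 157, 157, 155, 151, 140, 146, 166, 166, 167, 166, 166, 167, 166, 166, 165, 164, 165, 164, 164, 165, 166, 166, 166, 166, 166, 166, 166, 166, 166, 165]
205 [168, 167, 167, 167, 167, 167, 166, 167, 166, 154, 97, 97, 95, 97, 96, 94, 84, 84, 102, 115, 124, 131, 137, 143, 150, 156, 161, 163, 164, 164, 165, 162, 156, 155, 153, 150, 139, 135, 158, 166, 165, 165, 165, 165, 164, 164, 164, 164, 164, 164, 165, 166, 165, 165, 164, 164, 163, 163, 164, 164, 164, 164, 164, 163, 163]
[617.5  96.3 303.7]
```

View pics/w2.png

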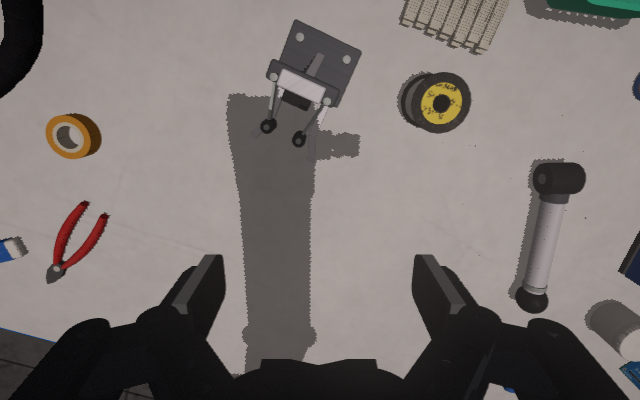

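In w2 the dock tower is at (302,83) and the clip rollers are at (267,126) and (298,139). The cheeks aren't obvious, so I'll check by projection and look at an enlarged crop.

Run:
```python
from h import *
import pickle
np.set_printoptions(precision=1,suppress=True)
s1,c1=pickle.load(open("w1.pkl","rb"));s2,c2=pickle.load(open("w2.pkl","rb"));t=cal("top")
for c in(c1,c2,t): print("cam",-c[3][:3,:3].T@c[3][:3,3])
print("w1 tips z16",onz(c1,114,40,16),onz(c1,177,66,16))
r=[onz(c2,267,126,135),onz(c2,298,139,135)];print("rollers",r,r[0]-r[1])
print("plate on z0",[onz(c2,*p,0) for p in((296,21),(361,45))])
for p in((613,165,16),(613,107,16),(640,155,16),(640,115,16)): print(p,proj(c1,p),proj(c2,p),proj(t,p))
im=cv2.imread("pics/w2.png")[0:200,180:420]; im=cv2.convertScaleAbs(im,alpha=1.4)
cv2.imwrite("pics/w2c.png",cv2.resize(im,None,fx=3,fy=3,interpolation=cv2.INTER_CUBIC))
```

```text
cam [645.7 -42.9 374. ]
cam [692.6 122.8 374. ]
cam [ 445.5   23.5 1086.8]
w1 tips z16 [617.7 165.5  16. ] [614.8 100.9  16. ]
rollers [array([653.5, 149.2, 135. ]), array([652.1, 125.1, 135. ])] [ 1.4 24.1  0. ]
plate on z0 [array([743.6, 166.6,   0. ]), array([744.9,  95.1,   0. ])]
(613, 165, 16) [113.8  45. ] [259.2 143.4] [257.1 180.2]
(613, 107, 16) [170.8  65.6] [309.  160.7] [277.9 179.9]
(640, 155, 16) [128.1  20.6] [275.1 123. ] [260.6 170.6]
(640, 115, 16) [168.3  35.4] [310.1 135.4] [274.9 170.4]
```

View pics/w2c.png

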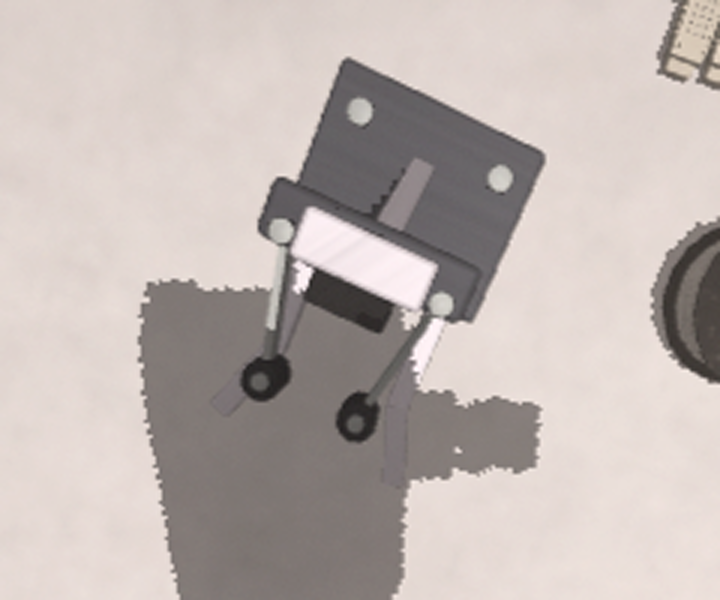

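Run:
```python
from h import *
import pickle
np.set_printoptions(precision=1,suppress=True)
s2,c2=pickle.load(open("w2.pkl","rb"))
P=lambda x,y,z:onz(c2,180+x/3,y/3,z)
a,b=P(347,60,5),P(543,152,5); print("back",a,b,a-b,np.degrees(np.arctan2(-(a-b)[0],(a-b)[1])))
e=P(475,318,5);d=b-e;print("right side",e,np.degrees(np.arctan2(d[1],d[0])))
r1,r2=P(258,381,136),P(354,424,136);d=r1-r2;print("roll",r1,r2,(r1+r2)/2,np.degrees(np.arctan2(-d[0],d[1])))
k1,k2=P(222,405,16),P(394,483,16);d=k1-k2;print("cheek",k1,k2,(k1+k2)/2,d,np.degrees(np.arctan2(-d[0],d[1])))
t1,t2=P(300,208,145),P(438,265,145);d=t1-t2;print("tower cap",t1,t2,(t1+t2)/2,np.degrees(np.arctan2(-d[0],d[1])))
t1,t2=P(281,230,136),P(441,303,136);d=t1-t2;print("pins",t1,t2,(t1+t2)/2,np.degrees(np.arctan2(-d[0],d[1])))
s1,c1=pickle.load(open("w1.pkl","rb"))
for v,(l,r) in{120:(429.2,452),150:(426,448.7),180:(424,445.3),205:(422,442.5)}.items(): print(v,onz(c1,(l+r)/2,v,18),np.linalg.norm(onz(c1,l,v,18)-onz(c1,r,v,18)))
print(R.from_rotvec(arm.sense()["tool_rot"]).as_matrix())
```

```text
back [743.7 166.6   5. ] [739.2  93.5   5. ] [ 4.5 73.1  0. ] -3.5310111115706504
right side [679.   96.1   5. ] -2.4728098887341
roll [652.7 149.5 136. ] [650.6 124.5 136. ] [651.7 137.  136. ] -4.794364136473096
cheek [619.9 172.9  16. ] [613.5 104.4  16. ] [616.7 138.7  16. ] [ 6.4 68.5  0. ] -5.345402154942575
tower cap [693.2 150.6 145. ] [692.2 118.  145. ] [692.7 134.3 145. ] -1.911910674044214
pins [687.3 154.4 136. ] [684.4 114.3 136. ] [685.9 134.3 136. ] -4.1428918891975135
120 [ 655.8 -177.1   18. ] 24.362282136482523
150 [ 625.4 -188.1   18. ] 24.957608593696328
180 [ 593.3 -200.4   18. ] 24.116302793057383
205 [ 565. -211.   18.] 23.801718060087783
[[-0.   0.3 -0.9]
 [ 0.  -0.9 -0.3]
 [-1.  -0.   0. ]]
```

The dock's yaw is about -3.7° and its origin about (680.5, 135); the rollers, cheeks and plate agree. The column's heading is 20.3° and its knob is at (536,-221). The tube measures 24 mm across and the foot-to-knob distance is 160 mm, both as given. Next I'll go over the tube, 120 mm from the foot.

>>> send_rows(
  hand=[0,0,0,0,0,0,0,0,0,0,0,0],
  translation=[
    [0,0.027,0.0144],
    [0,0.027,0.0144],
    [0,0.027,0.0144],
    [0,0.027,0.0144],
    [0,0.027,0.0144],
    [0.02,0.027,0.0144],
    [0.02,0.027,0.0144],
    [0.02,0.027,0.0144],
    [0.02,0.027,0.0144],
    [0.02,0.027,0.0144],
    [0,0,0],
    [0,0,0],
  ],
  angular=[
    [-0.01,0,0],
    [0,0,0],
    [0,0,0],
    [0,0,0],
    [0,0,0],
    [0,0,0],
    [0,0,0],
    [0,0,0],
    [0,0,0],
    [0,0,0],
    [0,0,0],
    [0,0,0],
  ],
)

```text
time_s: 3.9
position: [570.5, -215.8, 203.2]
tool_rot: [2.036, 0.348, -2.04]
force: [0.1, -0.3, 0.3]
width: 85.4
```

```bash
cat >> h.py <<'E'
def pose():
    s=arm.sense(); M=R.from_rotvec(s["tool_rot"]).as_matrix(); return s,s["position"],M
def to(p):
    s,q,M=pose(); return M.T@(np.asarray(p,float)-q)
E
python3 - <<'E'
from h import *
np.set_printoptions(precision=2,suppress=True)
s,q,M=pose();c=cal("wrist");print(q,s["force"],s["width"]);print(M, np.degrees(np.arctan2(-M[1,2],-M[0,2])))
im=imaging.capture("wrist")[:,:,::-1];cv2.imwrite("pics/w3.png",im)
g=im.max(2)
for p in((573.5,-206.9,18),(536,-220.8,18),(686,-165,18)): print(proj(c,p))
for v in(40,100,160,220): 
    r=g[v,200:440].astype(int); print(v,r[::6].tolist())
print(to((573.5,-206.9,76)))
E
```

```text
[ 570.54 -215.79  203.17] [ 0.1  -0.26  0.31] 85.40854942462096
[[-0.    0.33 -0.94]
 [-0.   -0.94 -0.33]
 [-1.   -0.    0.  ]] 19.370947415083954
[309.41 179.84]
[310.61 224.91]
[304.72  14.54]
40 [173, 172, 174, 175, 176, 175, 176, 175, 175, 174, 174, 174, 174, 175, 107, 57, 66, 70, 71, 68, 60, 178, 175, 175, 174, 174, 175, 174, 176, 175, 175, 173, 173, 174, 174, 175, 174, 173, 173, 174]
100 [176, 180, 180, 179, 102, 101, 101, 102, 102, 102, 103, 103, 174, 177, 178, 174, 146, 174, 182, 169, 141, 177, 179, 179, 178, 178, 178, 177, 177, 178, 177, 176, 176, 177, 176, 178, 178, 176, 176, 176]
160 [99, 97, 100, 101, 100, 101, 98, 100, 102, 100, 101, 103, 102, 100, 102, 100, 88, 98, 100, 96, 88, 103, 104, 104, 105, 104, 105, 106, 105, 104, 103, 177, 178, 177, 176, 177, 178, 179, 178, 178]
220 [98, 100, 101, 101, 100, 98, 100, 100, 101, 101, 99, 101, 101, 100, 100, 42, 35, 35, 40, 44, 44, 44, 153, 176, 178, 176, 177, 178, 179, 181, 179, 178, 179, 179, 178, 177, 177, 176, 176, 177]
[127.96  -6.24  -4.29]
```

View pics/w3.png

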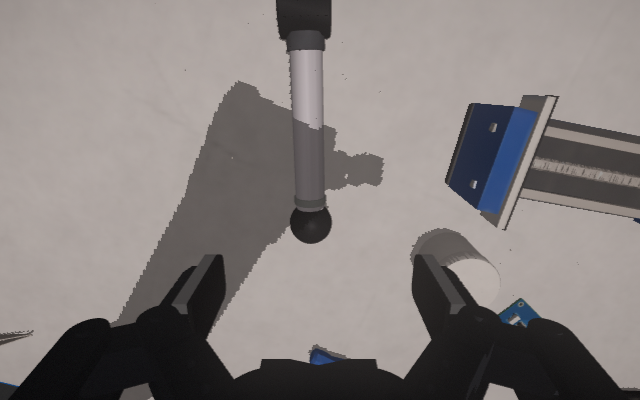

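The knob is at (311,224), within 1 px of the prediction. I'll descend and grip gently.

>>> send_rows(
  hand=[0,0,0,0,0,0,0,0.5,0.8,0.9,0.9,0.9,0.9,0.9],
  translation=[
    [0.03,-0.006,-0.004],
    [0.03,0,0],
    [0.03,0,0],
    [0.02,0,0],
    [0.01,0,0],
    [0.007,0,0],
    [0,0,0],
    [0,0,0],
    [0,0,0],
    [0,0,0],
    [0,0,0],
    [0,0,0],
    [0,0,0],
    [0,0,0],
  ],
  angular=[
    [-0.016,0,0],
    [0,0,0],
    [0,0,0],
    [0,0,0],
    [0,0,0],
    [0,0,0],
    [0,0,0],
    [0,0,0],
    [0,0,0],
    [0,0,0],
    [0,0,0],
    [0,0,0],
    [0,0,0],
    [0,0,0],
  ],
  force=30,
)

```text
time_s: 5.35
position: [574.4, -206.0, 77.4]
tool_rot: [2.026, 0.367, -2.026]
force: [-1.0, 0.1, 5.2]
width: 22.8
```

Run:
```python
from h import *
np.set_printoptions(precision=2,suppress=True)
s,q,M=pose();print(q,s["force"],s["width"], np.degrees(np.arctan2(-M[1,2],-M[0,2])),M[2])
a=np.radians(-3.7);X=np.array([np.cos(a),np.sin(a),0]);O=np.array([680.5,135,0])
for d in(-120,-90,-30,-18): print(d,"tcp target",O+X*(d-120)+[0,0,q[2]],to(O+X*(d-120)+[0,0,q[2]]))
```

```text
[ 574.37 -206.05   77.39] [-1.    0.13  5.15] 22.80978665237577 20.53975777030466 [-1.  0. -0.]
-120 tcp target [441.   150.49  77.39] [  -0.11 -380.66   -0.21]
-90 tcp target [470.94 148.55  77.39] [  -0.09 -368.35  -27.56]
-30 tcp target [530.81 144.68  77.39] [  -0.07 -343.71  -82.27]
-18 tcp target [542.79 143.91  77.39] [  -0.06 -338.79  -93.21]
```

The column is gripped: width is about 23 mm and the tool presses down lightly at 5 N. I'll compute the drag steps along the bench, swinging wide of the spool and the cheek tips.

```bash
cat >> h.py <<'E'
def steps(p1,yaw1,n):
    """per-row tool-frame shift (m) and turn about tool x, straight world path, even yaw; z kept"""
    s,q,M=pose(); y0=np.arctan2(-M[1,2],-M[0,2]); dy=(np.radians(yaw1)-y0)/n; dp=(np.r_[p1[:2],q[2]]-q)/n
    print("turn/row",round(-dy,4))
    for i in range(n):
        print(np.round(M.T@dp/1000,4).tolist(),end=","); M=M@R.from_rotvec([-dy,0,0]).as_matrix()
    print()
E
python3 - <<'E'
from h import *
steps((470,0),4,12)
E
```

```text
turn/row 0.0241
[-0.0, -0.0191, 0.0021],[-0.0, -0.0191, 0.0026],[-0.0, -0.019, 0.003],[-0.0, -0.0189, 0.0035],[-0.0, -0.0188, 0.0039],[-0.0, -0.0187, 0.0044],[-0.0, -0.0186, 0.0048],[-0.0, -0.0185, 0.0053],[-0.0, -0.0184, 0.0057],[-0.0, -0.0182, 0.0062],[-0.0, -0.0181, 0.0066],[-0.0, -0.0179, 0.007],
```

>>> send_rows(
  hand=[0.9,0.9,0.9,0.9,0.9,0.9,0.9,0.9,0.9,0.9,0.9,0.9,0.9,0.9],
  translation=[
    [0,-0.01,0.001],
    [0,-0.015,0.003],
    [0,-0.019,0.003],
    [0,-0.019,0.0035],
    [0,-0.019,0.004],
    [0,-0.019,0.0045],
    [0,-0.019,0.005],
    [0,-0.0185,0.0055],
    [0,-0.018,0.006],
    [0,-0.018,0.006],
    [0,-0.018,0.0065],
    [0,-0.018,0.007],
    [0,-0.01,0.004],
    [0,0,0],
  ],
  angular=[
    [0.024,0,0],
    [0.024,0,0],
    [0.024,0,0],
    [0.024,0,0],
    [0.024,0,0],
    [0.024,0,0],
    [0.024,0,0],
    [0.024,0,0],
    [0.024,0,0],
    [0.024,0,0],
    [0.024,0,0],
    [0.024,0,0],
    [0,0,0],
    [0,0,0],
  ],
)

```text
time_s: 6.75
position: [469.6, -0.3, 77.3]
tool_rot: [2.185, 0.082, -2.184]
force: [-2.1, 5.1, 7.3]
width: 22.9
```

Run:
```python
from h import *
np.set_printoptions(precision=2,suppress=True)
s,q,M=pose();print(q,s["force"],s["width"], np.degrees(np.arctan2(-M[1,2],-M[0,2])),M[2])
steps((441,150.5),-3.7,8)
```

```text
[469.62  -0.29  77.28] [-2.14  5.08  7.3 ] 22.873886695561115 4.2325823817664405 [-1. -0. -0.]
turn/row 0.0173
[0.0, -0.0191, 0.0022],[0.0, -0.019, 0.0025],[0.0, -0.019, 0.0028],[0.0, -0.0189, 0.0032],[0.0, -0.0189, 0.0035],[0.0, -0.0188, 0.0038],[0.0, -0.0187, 0.0041],[0.0, -0.0187, 0.0045],
```

>>> send_rows(
  hand=[0.9,0.9,0.9,0.9,0.9,0.9,0.9,0.9,0.9,0.9],
  translation=[
    [0,-0.0145,0.002],
    [0,-0.019,0.0025],
    [0,-0.019,0.003],
    [0,-0.019,0.003],
    [0,-0.019,0.0035],
    [0,-0.019,0.004],
    [0,-0.0185,0.004],
    [0,-0.0185,0.0045],
    [0,-0.0045,0],
    [0,0,0],
  ],
  angular=[
    [0.0173,0,0],
    [0.0173,0,0],
    [0.0173,0,0],
    [0.0173,0,0],
    [0.0173,0,0],
    [0.0173,0,0],
    [0.0173,0,0],
    [0.0173,0,0],
    [0,0,0],
    [0,0,0],
  ],
)

```text
time_s: 7.75
position: [442.2, 149.0, 77.3]
tool_rot: [-2.187, 0.073, 2.188]
force: [-2.9, 0.0, 9.9]
width: 23.1
```

Run:
```python
from h import *
import pickle
np.set_printoptions(precision=2,suppress=True)
s,q,M=pose();c=cal("wrist");print(q,s["force"],s["width"], np.degrees(np.arctan2(-M[1,2],-M[0,2])),M[2])
im=imaging.capture("wrist")[:,:,::-1];cv2.imwrite("pics/w4.png",im);pickle.dump((s,c),open("w4.pkl","wb"))
```

```text
[442.18 148.98  77.25] [-2.91  0.03  9.95] 23.05048152657372 -3.803734776873616 [-1.  0.  0.]
```

View pics/w4.png

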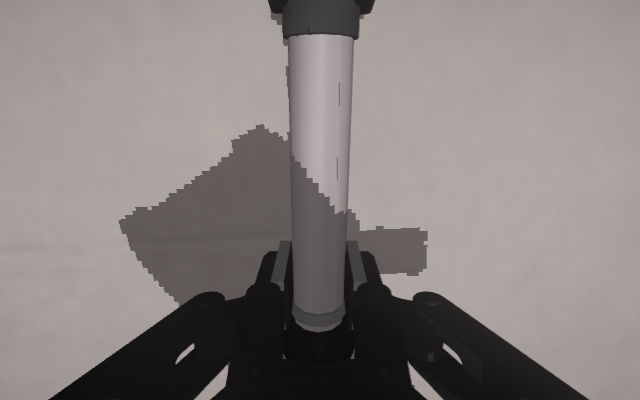

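The column is in line with the tool: the tube is centred near u=320 along its whole length. Now I'll slide it into the mouth.

>>> send_rows(
  hand=[0.9,0.9,0.9,0.9,0.9,0.9,0.9,0.9],
  translation=[
    [-0.0005,-0.0014,-0.008],
    [0,0,-0.012],
    [0,0,-0.012],
    [0,0,-0.012],
    [0,0,-0.012],
    [0,0,-0.012],
    [0,0,-0.007],
    [0,0,0],
  ],
  angular=[
    [0,0,0],
    [0,0,0],
    [0,0,0],
    [0,0,0],
    [0,0,0],
    [0,0,0],
    [0,0,0],
    [0,0,0],
  ],
)

```text
time_s: 8.6
position: [516.5, 144.8, 77.4]
tool_rot: [-2.185, 0.073, 2.19]
force: [-3.6, -0.1, 6.8]
width: 23.3
```

Run:
```python
from h import *
import pickle
np.set_printoptions(precision=2,suppress=True)
s,q,M=pose();c=cal("wrist");print(q,s["force"],s["torque"],s["width"], np.degrees(np.arctan2(-M[1,2],-M[0,2])))
im=imaging.capture("wrist")[:,:,::-1];cv2.imwrite("pics/w5.png",im);pickle.dump((s,c),open("w5.pkl","wb"))
```

```text
[516.5  144.77  77.36] [-3.6  -0.12  6.83] [0.02 0.61 0.03] 23.270670535368147 -3.815944546566954
```

View pics/w5.png

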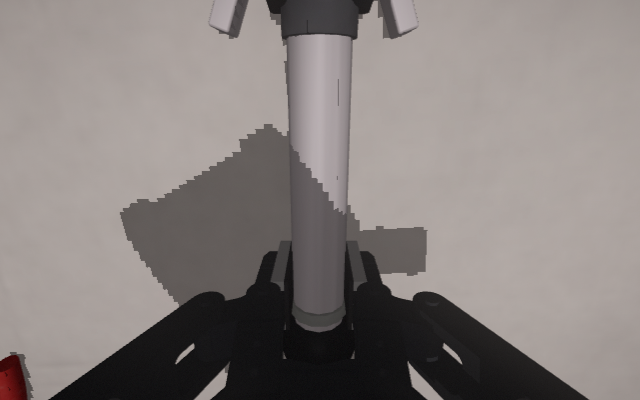

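The foot is centred between the cheeks (tips at u=231 and 399, column at 319). About 26 mm remain.

>>> send_rows(
  hand=[0.9,0.9,0.9,0.9,0.9],
  translation=[
    [0,-0.001,-0.007],
    [0,-0.0005,-0.008],
    [0,0,-0.006],
    [0,0,-0.002],
    [0,0,0],
  ],
  angular=[
    [0,0,0],
    [0,0,0],
    [0,0,0],
    [0,0,0],
    [0,0,0],
  ],
)

```text
time_s: 9.15
position: [538.2, 144.9, 77.3]
tool_rot: [-2.183, 0.073, 2.193]
force: [-7.1, 0.8, 10.4]
width: 23.0
```

>>> send_rows(
  hand=[0.9,0.9,0.9],
  translation=[
    [0,0,-0.002],
    [0,0,-0.001],
    [0,0,0],
  ],
  angular=[
    [0,0,0],
    [0,0,0],
    [0,0,0],
  ],
)

```text
time_s: 9.45
position: [540.4, 144.8, 77.3]
tool_rot: [-2.181, 0.073, 2.195]
force: [-9.1, 0.1, 13.3]
width: 23.0
```

>>> send_rows(
  hand=[0.9,0.9,0.9],
  translation=[
    [-0.0005,0,-0.0015],
    [0,0,-0.001],
    [0,0,0],
  ],
  angular=[
    [0,0,0],
    [0,0,0],
    [0,0,0],
  ],
)

```text
time_s: 9.75
position: [541.4, 144.7, 77.2]
tool_rot: [-2.178, 0.074, 2.199]
force: [-12.4, 1.3, 14.1]
width: 22.9
```

>>> send_rows(
  hand=[0.9,0.9,0.9],
  translation=[
    [0,0,-0.0015],
    [0,0,-0.001],
    [0,0,0],
  ],
  angular=[
    [0,0,0],
    [0,0,0],
    [0,0,0],
  ],
)

```text
time_s: 10.05
position: [541.7, 144.8, 77.1]
tool_rot: [-2.174, 0.074, 2.205]
force: [-20.1, 1.0, 21.0]
width: 22.9
```

Run:
```python
from h import *
import pickle
np.set_printoptions(precision=2,suppress=True)
s,q,M=pose();c=cal("wrist");print(q,s["force"],s["torque"],s["width"], np.degrees(np.arctan2(-M[1,2],-M[0,2])),M[2])
im=imaging.capture("wrist")[:,:,::-1];cv2.imwrite("pics/w6.png",im[:300]);pickle.dump((s,c),open("w6.pkl","wb"))
```

```text
[541.72 144.77  77.14] [-20.06   1.    21.  ] [ 0.29  3.97 -0.06] 22.900118431049858 -3.7197865488635276 [-1.    0.    0.01]
```

View pics/w6.png

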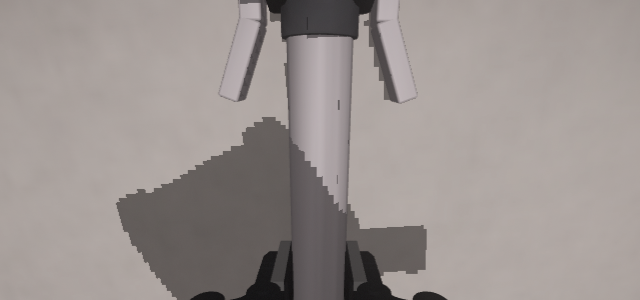

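The push stalled at a tool x of 541.7, where the foot-home estimate gives 542.8, and the force rose to 20 N. The foot is home against the heel wall, and the picture shows it seated between the straight cheeks. I'll relieve the push, open, back 40 mm to the knob and pinch it.

>>> send_rows(
  hand=[0.9,0.9,0.5,0,0,0,0,0],
  translation=[
    [-0.001,0,0.002],
    [-0.001,0,0.002],
    [0,0,0],
    [0,0,0],
    [0,0,0],
    [0,0,0],
    [0,0,0],
    [0,0,0],
  ],
  angular=[
    [0,0,0],
    [0,0,0],
    [0,0,0],
    [0,0,0],
    [0,0,0],
    [0,0,0],
    [0,0,0],
    [0,0,0],
  ],
)

```text
time_s: 10.9
position: [544.4, 144.5, 79.9]
tool_rot: [-2.187, 0.074, 2.187]
force: [1.0, -0.9, -0.3]
width: 85.6
```

Run:
```python
from h import *
np.set_printoptions(precision=2,suppress=True)
s,q,M=pose();c=cal("wrist");print(q,s["force"],s["width"],M)
a=np.radians(-3.7);X=np.array([np.cos(a),np.sin(a),0]);O=np.array([680.5,135,0])
print(to(O-178*X+[0,0,78]))
print("cheek tips",[(onz(c,u,v,16)-O)@np.c_[X,[-X[1],X[0],0]] for u,v in((231,99),(403,101))])
im=imaging.capture("wrist")[:,:,::-1]; cv2.imwrite("pics/w7.png",im)
g=im.max(2)
for v in(60,120,180): 
    r=g[v,260:380].astype(int); print(v,r[::3].tolist())
```

```text
[544.39 144.51  79.92] [ 0.97 -0.86 -0.27] 85.57342282946229 [[ 0.   -0.07 -1.  ]
 [ 0.   -1.    0.07]
 [-1.   -0.   -0.  ]]
[ 1.91  0.84 41.56]
cheek tips [array([-61.95,  34.8 ]), array([-62.94, -33.31])]
60 [78, 170, 169, 168, 168, 168, 168, 168, 168, 156, 106, 120, 130, 141, 151, 157, 164, 168, 172, 177, 181, 178, 172, 169, 165, 165, 162, 153, 148, 138, 111, 170, 171, 171, 170, 171, 170, 160, 74, 76]
120 [173, 172, 172, 172, 172, 172, 173, 172, 172, 170, 87, 120, 133, 144, 153, 161, 167, 174, 178, 181, 183, 179, 173, 170, 167, 166, 119, 152, 146, 133, 159, 172, 171, 172, 171, 171, 171, 171, 172, 172]
180 [97, 97, 97, 97, 96, 95, 96, 97, 97, 97, 94, 84, 89, 92, 94, 96, 98, 99, 100, 179, 180, 176, 169, 167, 166, 156, 158, 149, 138, 119, 171, 172, 172, 173, 173, 172, 173, 172, 173, 173]
```

View pics/w7.png

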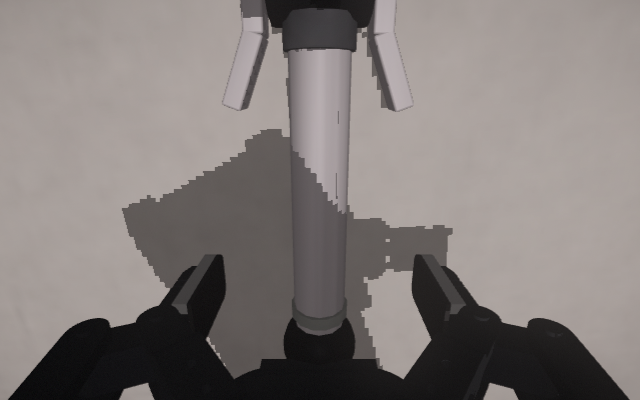

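Open, with the column still lying home between the cheeks. Its knob is at (319,340).

>>> send_rows(
  hand=[0,0,0,0,0,0.5,0.8,0.9,0.9,0.9,0.9],
  translation=[
    [0.001,0,0.012],
    [0.001,0,0.015],
    [0,0,0.0145],
    [0,0,0],
    [0,0,0],
    [0,0,0],
    [0,0,0],
    [0,0,0],
    [0,0,0],
    [0,0,0],
    [0,0,0],
  ],
  angular=[
    [0,0,0],
    [0,0,0],
    [0,0,0],
    [0,0,0],
    [0,0,0],
    [0,0,0],
    [0,0,0],
    [0,0,0],
    [0,0,0],
    [0,0,0],
    [0,0,0],
  ],
  force=30,
)

```text
time_s: 12.05
position: [503.2, 147.4, 78.1]
tool_rot: [-2.187, 0.074, 2.186]
force: [-0.2, 0.5, 2.8]
width: 34.0
```

Run:
```python
from h import *
np.set_printoptions(precision=2,suppress=True)
a=np.radians(-3.7);X=np.array([np.cos(a),np.sin(a),0]);O=np.array([680.5,135,0])
s,q,M=pose();c=cal("wrist");print(q,s["force"],s["width"],M[2],(q-O)@X,(q-O)@[-X[1],X[0],0])
im=imaging.capture("wrist")[:,:,::-1]; cv2.imwrite("pics/w8.png",im)
r=158.5; p=np.array([-160.,0])  # knob rel. foot, (X,Z), arc of slightly short radius
for th in range(10,91,10):
    t=np.radians(th); n=r*np.array([-np.cos(t),np.sin(t)]); d=n-p; p=n
    print(th,"tool x",round(-d[1],1),"tool z",round(-d[0],1))
```

```text
[503.16 147.43  78.08] [-0.22  0.54  2.77] 33.9589550775304 [-1. -0. -0.] -177.77108339727428 0.9580420842352542
10 tool x -27.5 tool z -3.9
20 tool x -26.7 tool z -7.2
30 tool x -25.0 tool z -11.7
40 tool x -22.6 tool z -15.8
50 tool x -19.5 tool z -19.5
60 tool x -15.8 tool z -22.6
70 tool x -11.7 tool z -25.0
80 tool x -7.2 tool z -26.7
90 tool x -2.4 tool z -27.5
```

Pinched on the knob. Now lift along the arc in stages, first to 30°.

>>> send_rows(
  hand=[0.9,0.9,0.9,0.9,0.9,0.9,0.9,0.9],
  translation=[
    [-0.006,0,-0.001],
    [-0.0075,0,-0.001],
    [-0.014,0,-0.002],
    [-0.0135,0,-0.003],
    [-0.0135,0,-0.004],
    [-0.0125,0,-0.0055],
    [-0.0125,0,-0.006],
    [0,0,0],
  ],
  angular=[
    [0,0,0],
    [0,0,0],
    [0,0,0],
    [0,0,0],
    [0,0,0],
    [0,0,0],
    [0,0,0],
    [0,0,0],
  ],
)

```text
time_s: 12.9
position: [526.3, 145.9, 159.2]
tool_rot: [-2.189, 0.074, 2.184]
force: [0.2, 0.6, -1.4]
width: 33.9
```

```bash
cat >> h.py <<'E'
def chk(name):
    a=np.radians(-3.7);X=np.array([np.cos(a),np.sin(a),0]);Y=np.array([-X[1],X[0],0]);O=np.array([680.5,135,0])
    s,q,M=pose(); k=q+M[:,0]*54-O; k=np.array([k@X,k@Y,k[2]-6])
    print("knob~",k.round(1),"r",np.hypot(k[0]+18,k[2]-18).round(1),"th",np.degrees(np.arctan2(k[2]-18,-18-k[0])).round(1),"F",s["force"].round(1),"w",s["width"],"t",s["time_s"])
    for n in name: cv2.imwrite(f"pics/{n}.png",imaging.capture(n.split("_")[0])[:,:,::-1])
E
python3 - <<'E'
from h import *
chk(["wrist_1","side_1"])
im=cv2.imread("pics/side_1.png")[180:300,200:360]; b=cv2.resize(im,None,fx=3.7,fy=3.7,interpolation=cv2.INTER_CUBIC)
w=cv2.imread("pics/wrist_1.png")[:,100:540]
w=cv2.resize(w,(352,320)); b=cv2.resize(b,(427,320)); cv2.imwrite("pics/m1.png",np.hstack([w,b]))
E
```

```text
knob~ [-154.5    1.    99.2] r 158.8 th 30.8 F [ 0.2  0.6 -1.4] w 33.8975487870112 t 12.9
```

View pics/m1.png

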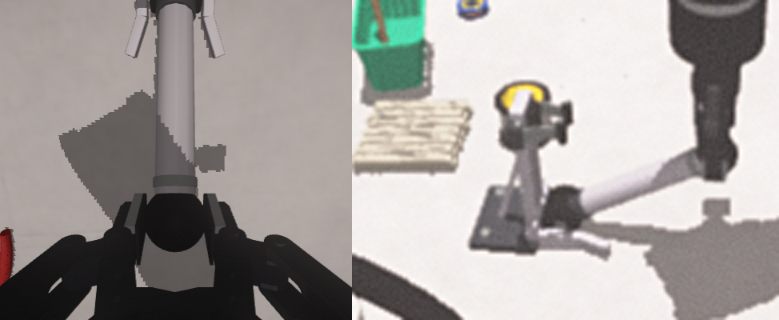

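The knob pivots cleanly between the pads, the foot stays in the dock between the cheeks at bench level, and the force is just the column's weight share. That was my 12th view, so the rest is by numbers. Next, lift to about 70°.

>>> send_rows(
  hand=[0.9,0.9,0.9,0.9,0.9,0.9,0.9,0.9,0.9],
  translation=[
    [-0.0115,0,-0.0075],
    [-0.011,0,-0.008],
    [-0.01,0,-0.0095],
    [-0.0095,0,-0.01],
    [-0.008,0,-0.011],
    [-0.0075,0,-0.0115],
    [-0.006,0,-0.0125],
    [-0.0045,0,-0.0105],
    [0,0,0],
  ],
  angular=[
    [0,0,0],
    [0,0,0],
    [0,0,0],
    [0,0,0],
    [0,0,0],
    [0,0,0],
    [0,0,0],
    [0,0,0],
    [0,0,0],
  ],
)

```text
time_s: 13.9
position: [607.3, 140.3, 226.4]
tool_rot: [-2.188, 0.074, 2.184]
force: [-2.6, 1.8, 2.9]
width: 34.3
```

Run:
```python
from h import *
chk(["side_2"])
```

```text
knob~ [-73.3   0.6 166.4] r 158.4 th 69.6 F [-2.6  1.8  2.9] w 34.28667474362066 t 13.9
```

There is now light compression toward the foot (about 4 N). I'll press down a little and go on toward the rollers.

>>> send_rows(
  hand=[0.9,0.9,0.9,0.9],
  translation=[
    [-0.0025,0,-0.01],
    [-0.002,0,-0.008],
    [0.0005,0,0],
    [0,0,0],
  ],
  angular=[
    [0,0,0],
    [0,0,0],
    [0,0,0],
    [0,0,0],
  ],
)

```text
time_s: 14.35
position: [623.5, 139.3, 230.5]
tool_rot: [-2.187, 0.074, 2.186]
force: [-3.9, -0.6, 7.6]
width: 34.1
```

Run:
```python
from h import *
chk([])
```

```text
knob~ [-57.1   0.7 170.5] r 157.4 th 75.6 F [-3.9 -0.6  7.6] w 34.14102550918196 t 14.35
```

>>> send_rows(
  hand=[0.9,0.9,0.9,0.9],
  translation=[
    [-0.001,0,-0.005],
    [-0.001,0,-0.005],
    [-0.0005,0,-0.004],
    [0,0,0],
  ],
  angular=[
    [0,0,0],
    [0,0,0],
    [0,0,0],
    [0,0,0],
  ],
)

```text
time_s: 14.75
position: [636.9, 139.0, 232.8]
tool_rot: [-2.186, 0.072, 2.188]
force: [-4.4, 0.5, 9.2]
width: 34.4
```

Run:
```python
from h import *
chk([])
```

```text
knob~ [-43.8   1.3 172.8] r 156.9 th 80.5 F [-4.4  0.5  9.2] w 34.41183841679596 t 14.75
```

>>> send_rows(
  hand=[0.9,0.9,0.9,0.9],
  translation=[
    [-0.0008,0,-0.004],
    [-0.0006,0,-0.004],
    [-0.0005,0,-0.004],
    [0,0,0],
  ],
  angular=[
    [0,0,0],
    [0,0,0],
    [0,0,0],
    [0,0,0],
  ],
)

```text
time_s: 15.15
position: [647.5, 137.9, 233.9]
tool_rot: [-2.183, 0.074, 2.192]
force: [-8.4, -0.1, 8.2]
width: 34.0
```

Run:
```python
from h import *
chk([])
```

```text
knob~ [-33.4   0.8 173.9] r 156.6 th 84.4 F [-8.4 -0.1  8.2] w 33.96757760096678 t 15.15
```

The roller resistance is showing (8 N forward) with 8 N down. I'll go on in small steps.

>>> send_rows(
  hand=[0.9,0.9,0.9,0.9],
  translation=[
    [-0.0003,0,-0.003],
    [-0.0003,0,-0.003],
    [0,0,-0.002],
    [0,0,0],
  ],
  angular=[
    [0,0,0],
    [0,0,0],
    [0,0,0],
    [0,0,0],
  ],
)

```text
time_s: 15.55
position: [656.8, 137.3, 234.6]
tool_rot: [-2.186, 0.073, 2.188]
force: [-2.2, 1.2, 3.0]
width: 33.9
```

Run:
```python
from h import *
chk([])
```

```text
knob~ [-23.8   0.7 174.6] r 156.7 th 87.9 F [-2.2  1.2  3. ] w 33.87521505444265 t 15.55
```

The force dropped from 8 to 2 N, so it snapped past the rollers. I'll push lightly until the rest pad is felt.

>>> send_rows(
  hand=[0.9,0.9,0.9],
  translation=[
    [0,0,-0.002],
    [0,0,-0.002],
    [0,0,0],
  ],
  angular=[
    [0,0,0],
    [0,0,0],
    [0,0,0],
  ],
)

```text
time_s: 15.85
position: [662.0, 136.8, 234.7]
tool_rot: [-2.188, 0.073, 2.185]
force: [-0.2, 0.4, 4.3]
width: 33.8
```

>>> send_rows(
  hand=[0.9,0.9,0.9],
  translation=[
    [0,0,-0.0015],
    [0,0,-0.001],
    [0,0,0],
  ],
  angular=[
    [0,0,0],
    [0,0,0],
    [0,0,0],
  ],
)

```text
time_s: 16.15
position: [664.7, 136.3, 234.7]
tool_rot: [-2.189, 0.074, 2.185]
force: [1.0, 1.0, 3.7]
width: 34.2
```

Run:
```python
from h import *
chk(["side_3","top_3"])
```

```text
knob~ [-15.7   0.3 174.7] r 156.8 th 90.8 F [1.  1.  3.7] w 34.21243712997418 t 16.15
```

>>> send_rows(
  hand=[0.9,0.9,0.9],
  translation=[
    [0,0,-0.001],
    [0,0,-0.001],
    [0,0,0],
  ],
  angular=[
    [0,0,0],
    [0,0,0],
    [0,0,0],
  ],
)

```text
time_s: 16.55
position: [666.4, 136.2, 234.8]
tool_rot: [-2.188, 0.074, 2.186]
force: [1.0, -0.4, 4.8]
width: 33.9
```

Run:
```python
from h import *
np.set_printoptions(precision=1,suppress=True)
chk(["side_4","wrist_4"])
c=cal("side");a=np.radians(-3.7);X=np.array([np.cos(a),np.sin(a),0]);O=np.array([680.5,135,0])
for n,d,z in(("foot",-18,18),("tube40",-18,60),("tube80",-18,98),("roller",-28,124),("knob",-18,178)): print(n,proj(c,O+X*d+[0,0,z]))
im=cv2.imread("pics/side_4.png").max(2)
for z in(50,60,70,80,90):
    u,v=proj(c,O-18*X+[0,0,z]); v=int(round(v));u=int(round(u));print(z,u,v,im[v,u-16:u+17].tolist())
```

```text
knob~ [-14.1   0.3 174.8] r 156.8 th 91.4 F [ 1.  -0.4  4.8] w 33.94896105898446 t 16.55
foot [279.4 258.7]
tube40 [277.9 246. ]
tube80 [276.5 233.8]
roller [279.9 225.3]
knob [273.3 205.9]
50 278 249 [200, 150, 136, 139, 139, 134, 118, 108, 126, 193, 237, 175, 134, 137, 142, 143, 143, 140, 133, 135, 133, 172, 243, 246, 248, 246, 243, 245, 245, 246, 246, 246, 245]
60 278 246 [184, 150, 138, 139, 138, 120, 112, 107, 146, 235, 245, 210, 156, 138, 145, 144, 144, 134, 139, 125, 138, 202, 245, 247, 246, 245, 245, 245, 245, 246, 244, 246, 245]
70 278 243 [142, 132, 135, 143, 139, 118, 113, 107, 162, 249, 246, 197, 141, 144, 143, 139, 142, 137, 134, 125, 144, 224, 246, 247, 244, 246, 244, 242, 245, 243, 245, 244, 245]
80 277 240 [164, 135, 139, 143, 136, 126, 113, 108, 126, 199, 249, 246, 185, 130, 139, 147, 144, 143, 138, 137, 124, 148, 235, 248, 246, 246, 246, 246, 245, 245, 243, 246, 244]
90 277 236 [105, 106, 113, 133, 141, 124, 110, 113, 155, 241, 247, 233, 163, 139, 142, 142, 139, 134, 131, 137, 121, 162, 244, 248, 246, 246, 246, 245, 244, 245, 245, 244, 243]
```

Run:
```python
from h import *
np.set_printoptions(precision=2,suppress=True)
c=cal("side");a=np.radians(-3.7);X=np.array([np.cos(a),np.sin(a),0]);O=np.array([680.5,135,0])
for n in("side_2","side_3","side_4"):
    im=cv2.imread(f"pics/{n}.png").max(2).astype(float);o=[]
    for z in range(44,100,4):
        u,v=proj(c,O-18*X+[0,0,z]); v=int(round(v)); u0=int(u)
        r=im[v]
        # right edge crossing 190 seeking from bright side
        k=u0+14
        while r[k]>190:k-=1
        e=k+(r[k]-190)/(r[k]-r[k+1])if r[k]!=r[k+1] else k
        # world x (dock) of tube axis: right edge is nearer -x
        o.append(e-proj(c,O-30*X+[0,0,z])[0])
    print(n,np.array(o))
w=cv2.imread("pics/wrist_4.png"); print(w[:,300:341].max(2).mean(1).round(0)[::8].tolist())
cw=cal("wrist"); print(proj(cw,O-18*X+[0,0,178]),proj(cw,O-18*X+[0,0,160]),proj(cw,O-28*X+[0,0,135]))
```

```text
side_2 [ 4.15  4.81  5.98  6.5   7.2   7.74  8.88  9.59 11.11 15.71  1.84  7.98
 18.11 15.97]
side_3 [ 2.13  1.   -0.04  0.08  0.06  0.02  0.18  0.31  0.39  0.5   0.56  0.57
  0.63  0.77]
side_4 [ 2.15  0.97 -0.32 -0.26 -0.14 -0.03 -0.12 -0.02  0.14  0.19  0.16  0.29
  0.46  0.55]
[181.0, 183.0, 183.0, 184.0, 185.0, 186.0, 188.0, 188.0, 188.0, 188.0, 189.0, 189.0, 90.0, 89.0, 90.0, 96.0, 92.0, 83.0, 72.0, 97.0, 99.0, 90.0, 42.0, 56.0, 112.0, 106.0, 105.0, 51.0, 98.0, 96.0, 86.0, 71.0, 49.0, 26.0, 25.0, 24.0, 23.0, 24.0, 24.0, 22.0, 22.0, 22.0, 72.0, 104.0, 103.0, 101.0, 24.0, 23.0, 22.0, 21.0]
[318.54 280.4 ] [318.51 260.02] [318.54 253.38]
```

>>> send_rows(
  hand=[0.9,0.9,0.9],
  translation=[
    [0,0,-0.001],
    [0,0,-0.001],
    [0,0,0],
  ],
  angular=[
    [0,0,0],
    [0,0,0],
    [0,0,0],
  ],
)

```text
time_s: 16.95
position: [668.5, 136.2, 234.7]
tool_rot: [-2.188, 0.074, 2.185]
force: [2.8, 0.5, 5.2]
width: 33.9
```

>>> send_rows(
  hand=[0.9,0.9,0.9],
  translation=[
    [0,0,-0.001],
    [0,0,-0.001],
    [0,0,0],
  ],
  angular=[
    [0,0,0],
    [0,0,0],
    [0,0,0],
  ],
)

```text
time_s: 17.25
position: [670.4, 135.9, 234.6]
tool_rot: [-2.188, 0.074, 2.186]
force: [2.4, -0.1, 4.4]
width: 34.1
```

```bash
cat >> h.py <<'E'
def edge(n):
    c=cal("side");a=np.radians(-3.7);X=np.array([np.cos(a),np.sin(a),0]);O=np.array([680.5,135,0])
    im=cv2.imread(f"pics/{n}.png").max(2).astype(float);o=[]
    for z in range(52,100,4):
        u,v=proj(c,O-18*X+[0,0,z]); v=int(round(v)); r=im[v]; k=int(u)+14
        while r[k]>190:k-=1
        o.append(k+(r[k]-190)/(r[k]-r[k+1])-proj(c,O-30*X+[0,0,z])[0])
    print(n,np.round(o,2))
E
python3 - <<'E'
from h import *
chk(["side_5"]);edge("side_5")
E
```

```text
knob~ [-10.1   0.2 174.6] r 156.8 th 92.9 F [ 2.4 -0.1  4.4] w 34.056530654273274 t 17.25
side_5 [-0.73 -0.72 -0.63 -0.46 -0.51 -0.49 -0.57 -0.44 -0.42 -0.47 -0.36 -0.35]
```

The tube is still rotating about its foot and the springs are pulling it on, so the rest pad hasn't been reached. I'll continue gently.

>>> send_rows(
  hand=[0.9,0.9,0.9],
  translation=[
    [0,0,-0.001],
    [0,0,-0.001],
    [0,0,0],
  ],
  angular=[
    [0,0,0],
    [0,0,0],
    [0,0,0],
  ],
)

```text
time_s: 17.6
position: [672.3, 135.9, 234.5]
tool_rot: [-2.188, 0.074, 2.186]
force: [3.2, -0.7, 4.0]
width: 34.2
```

>>> send_rows(
  hand=[0.9,0.9,0.9],
  translation=[
    [0,0,-0.001],
    [0,0,-0.001],
    [0,0,0],
  ],
  angular=[
    [0,0,0],
    [0,0,0],
    [0,0,0],
  ],
)

```text
time_s: 17.9
position: [673.5, 135.9, 234.5]
tool_rot: [-2.186, 0.074, 2.189]
force: [-1.2, -0.9, 6.6]
width: 33.6
```

Run:
```python
from h import *
chk(["side_6"]);edge("side_6")
```

```text
knob~ [ -7.2   0.4 174.5] r 156.8 th 94.0 F [-1.2 -0.9  6.6] w 33.55383520723325 t 17.9
side_6 [-0.86 -0.86 -0.95 -0.98 -0.96 -0.99 -0.94 -0.92 -0.9  -0.86 -0.84 -0.95]
```

>>> send_rows(
  hand=[0.9,0.9,0.9],
  translation=[
    [0,0,-0.001],
    [0,0,-0.001],
    [0,0,0],
  ],
  angular=[
    [0,0,0],
    [0,0,0],
    [0,0,0],
  ],
)

```text
time_s: 18.25
position: [673.9, 135.9, 234.4]
tool_rot: [-2.182, 0.074, 2.193]
force: [-6.0, -0.4, 11.8]
width: 34.0
```

Run:
```python
from h import *
chk(["side_7","wrist_7"]);edge("side_7")
```

```text
knob~ [ -7.    0.5 174.4] r 156.7 th 94.0 F [-6.  -0.4 11.8] w 34.04267420484466 t 18.25
side_7 [-0.87 -1.   -0.9  -0.98 -0.97 -0.97 -0.95 -0.91 -0.88 -0.92 -1.06 -0.92]
```

It's firmly against the rest pad: the tube no longer moves and the force rises at once. I'll relieve and open slowly.

>>> send_rows(
  hand=[0.9,0.9,0.8,0.7,0.6,0.5,0.4,0.2,0,0,0],
  translation=[
    [-0.001,0,0.0015],
    [-0.0005,0,0.0005],
    [0,0,0],
    [0,0,0],
    [0,0,0],
    [0,0,0],
    [0,0,0],
    [0,0,0],
    [0,0,0],
    [0,0,0],
    [0,0,0],
  ],
  angular=[
    [0,0,0],
    [0,0,0],
    [0,0,0],
    [0,0,0],
    [0,0,0],
    [0,0,0],
    [0,0,0],
    [0,0,0],
    [0,0,0],
    [0,0,0],
    [0,0,0],
  ],
)

```text
time_s: 19.45
position: [673.9, 135.7, 236.0]
tool_rot: [-2.187, 0.074, 2.187]
force: [0.3, 0.5, 0.7]
width: 85.2
```

Run:
```python
from h import *
chk(["side_8"]);edge("side_8")
```

```text
knob~ [ -6.6   0.3 176. ] r 158.4 th 94.1 F [0.3 0.5 0.7] w 85.23414184667737 t 19.45
side_8 [-0.88 -0.92 -0.94 -0.89 -1.01 -1.01 -0.93 -0.92 -0.88 -0.84 -0.82 -0.95]
```

The column stands by itself, unmoved. Now retreat straight up.

>>> send_rows(
  hand=[0,0,0,0,0,0,0,0,0,0],
  translation=[
    [-0.01,0,0],
    [-0.02,0,0],
    [-0.025,0,0],
    [-0.025,0,0],
    [-0.025,0,0],
    [-0.02,0,0],
    [-0.01,0,0.02],
    [0,0,0.03],
    [0,0,0.03],
    [0,0,0],
  ],
  angular=[
    [0,0,0],
    [0,0,0],
    [0,0,0],
    [0,0,0],
    [0,0,0],
    [0,0,0],
    [0,0,0],
    [0,0,0],
    [0,0,0],
    [0,0,0],
  ],
)

```text
time_s: 20.5
position: [591.2, 142.0, 372.2]
tool_rot: [-2.187, 0.071, 2.188]
force: [0.2, 0.5, 0.4]
width: 85.3
```

Run:
```python
from h import *
np.set_printoptions(precision=1,suppress=True)
chk(["side_9","wrist_9","top_9"]);edge("side_9")
a=np.radians(-3.7);X=np.array([np.cos(a),np.sin(a),0]);Y=np.array([-X[1],X[0],0]);O=np.array([680.5,135,0])
k=O-16*X+[0,0,178]
pt=[]
for n in("wrist","side"):
    c=cal(n);u,v=proj(c,k);im=cv2.imread(f"pics/{n}_9.png").max(2);w=40 if n=="wrist" else 18
    x0,y0=int(u)-w,int(v)-w;m=(im[y0:y0+2*w,x0:x0+2*w]<60).astype(np.uint8)
    N,l,st,ce=cv2.connectedComponentsWithStats(m)
    for i in range(1,N):
        if st[i,4]>40:
            p=ce[i]+[x0,y0];q=onz(c,*p,178)-O;print(n,"pred",[u,v],st[i],p,"dock xy at z178",q@X,q@Y)
```

```text
knob~ [-89.6   1.3 312.2] r 302.8 th 76.3 F [0.2 0.5 0.4] w 85.27891430780242 t 20.5
side_9 [-0.8 -0.9 -0.8 -0.9 -1.  -0.9 -0.9 -0.9 -0.8 -0.8 -0.8 -0.9]
wrist pred [np.float64(318.4302052935269), np.float64(98.20338200894368)] [11  0  7 21 61] [290.9  69.8] dock xy at z178 4.816103814016311 20.79799693198169
wrist pred [np.float64(318.4302052935269), np.float64(98.20338200894368)] [  19   16   45   49 1731] [318.9  97.7] dock xy at z178 -15.616851801042174 -0.4018458771761728
```

Run:
```python
from h import *
a,b=cv2.imread("pics/side0.png"),cv2.imread("pics/side_9.png")
for n,p in dict(spool=(710,7,22),tape=(0,0,0),jar=(534,-350,25),cutters=(0,0,0),driver=(385,-300,10)).items():
    u,v={"tape":(322,346),"cutters":(397,342)}.get(n) or proj(cal("side"),p)
    u,v=int(u),int(v); s=np.s_[v-12:v+12,u-12:u+12]; print(n,cv2.absdiff(a[s],b[s]).mean().round(1))
print(arm.sense()["force"].round(1)); print(arm.sign_off())
```

```text
spool 24.9
tape 7.7
jar 8.5
cutters 7.7
driver 7.6
[ 0.6 -0.8 -0.5]
the job is handed in; nothing more can be done
None
```

I slid the column lying along the bench into the dock until the foot stalled against the heel wall. I then pinched the knob, pivoted the column up on its foot and snapped it behind the rollers. The gripper is open and clear, and the job is handed in at about 20 s of the 64 s.

**Final checks**
- **Upright:** the tube's edge in the side view didn't change when I released it. Its offset from a vertical line through the dock is the same at every height I measured.
- **Knob position:** the knob measures at dock x = -15.6 mm, y = -0.4 mm. The target x is -18; the gap fits an error of about 2 mm in my dock estimate, because the tube's base is offset by the same amount.
- **Forces:** the highest push was about 20 N against the heel wall. At the clip it was about 8 N forward and 8 to 9 N down, then 6 N forward and 12 N down against the rest pad. That press-down was a little over the 5 to 10 N suggested.

**Checks that disagreed or fell short**
- **Gripper position:** at the end the gripper's position implied the knob was at x of about -7 mm. The pads were probably off-centre on the ball.
- **Bystanders:** comparing before and after pictures, the tape, jar, cutters and screwdriver show only small background change. The spool patch changed more. The upright column and its shadow are right beside it in that view, and I felt no contact on the way, but I had no picture views left to confirm by eye.

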